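Tack-cure a gilded rosette on a coasting turntable

TASK

The rosette on the turntable has fresh clear resin that must keep turning so that it does not sag. Push the turntable by its peg so that it coasts on its own, untouched, slower than a turn in two seconds, then take the lamp from its dock and hold it upright with its lens over the rosette, two to four centimetres above it, going round with it for five seconds on end without anything touching the turntable, while it is still coasting faster than a turn in ten seconds. Then stand the lamp back in its dock, lens down, and let go; never let the lamp knock the turntable or topple, and leave the other things on the table where they are.

Things in the scene. Friction and masses are not known exactly. Their poses are not given: they have to be found in the camera images.
- turntable_base: dark steel foot of the turntable, 200 mm wide, fixed; origin under its centre at table height, on the vertical turning axis. On it turns a plywood disc, 300 mm in diameter, 18 mm thick, top face 60 mm above the table, carrying a gilded ornament (rosette and two scrolls 16 mm high, on one half) and, across the axis from the rosette, an upright peg
- turntable (a joint): disc angle, rad, over whole turns, growing counter-clockwise from above; turns both ways without end; starts at rest at any angle. At 0 the rosette lies to -x of the axis, the peg to +x (world). Nominal: 3 kg, inertia 0.034 kg m2, drag 0.0013 N m s/rad plus 0.0006 N m dry friction: its speed halves in about 15 s; inertia varies
- rosette (a point): top centre of the gilded domed rosette with a ring of beads: 50 mm in diameter, 30 mm high, 100 mm from the turning axis; this point is 90 mm above the table. Turns with the disc
- peg_top (a point): top centre of the dark wooden peg: upright, 20 mm in diameter, 45 mm high above the disc, 120 mm from the turning axis, across the axis from the rosette; this point is 105 mm above the table. Turns with the disc; pushed sideways with the fingers, a few newtons do
- lamp: aluminium hand lamp like a torch, about 0.2 kg, 140 mm tall, standing lens down in the dock: head 42 mm in diameter for its lowest 30 mm, then a round barrel 32 mm in diameter from 40 mm up to the top, to be gripped from above. Origin: centre of the lens, at its lower end; z axis along the barrel towards the top (up when the lens looks down)
- dock: black lamp dock, fixed: base plate 100 x 80 x 12 mm with a round cup on it, inner diameter 52 mm, outer 60 mm, rim 34 mm above the table; the lamp stands on the plate inside the cup, its lens 12 mm above the table. Origin under its centre at table height, on the cup's axis
- sanding_block: bystander: cork sanding block 70 x 45 x 32 mm, on the table; origin under its centre
- small_scroll: bystander: small gilt scroll ornament, about 120 mm long, 16 mm high; origin under its middle
- varnish_bottle: bystander: amber glass bottle, 68 mm across, 190 mm tall; origin under its centre
- paint_jar: bystander: white jar, 70 mm across, 75 mm tall; origin under its centre
- paint_can: bystander: steel paint can, 84 mm across, 100 mm tall; origin under its centre
- mixing_cup: bystander: white plastic cup, 76 mm across, 80 mm tall; origin under its centre
- brush: bystander: paint brush lying on the table; origin under its middle
Not all that is in view belongs to the job. Several things have the shape of the lamp; the one meant has the colours described above.

How it is judged:
By the outcome, as a careful person would: the job done as asked, in the order asked, and still so for the second after the job is handed in, with the robot touching nothing.
It also fails if it takes over 54 s, if anything falls off the work surface, if the arm or the gripper's body presses on something with over 40 N, if the wrist force passes 120 N, or if a joint passes its speed limit or range.

ROBOT

A 6-joint arm with a two-finger parallel gripper is mounted at the origin on the work surface. World frame = base frame: x ahead of the robot, y to its left, z up, the work surface at z = 0. Lengths are in m, angles in rad, forces in N, time in s.
With the tool pointing down it reaches from about 0.35 to 0.725 m from the base axis. Payload 6 kg.
Tool frame: the origin (TCP) lies on the centre line of the jaws, within the pads' length; the fingertips stand 19 mm ahead of it and the grasp point (between the pads) is the TCP; z points along the fingers, y is the line along which they close (so a half turn about z gives the same grasp; the last joint's range is limited). The gripper opens to 85 mm and grips with 20 to 120 N. Pads are 22 mm wide; open, the fingers measure 114 mm over their backs; the gripper's body (76 mm by 85 mm) begins 54 mm behind the grasp point. The pads swing forward as they close: fully open they stand 13 mm farther back than shut.
Start: joints at [-1.01, 0.04, 0.085, 0, -1.615, -0.334], TCP at [0.135, -0.585, 0.25] pointing down, gripper open.
Joint ranges: [-2.56, 2.56], [-1.29, 2.01], [-1.08, 1.49], [-3.29, 1.98], [-2.81, -0.18], [-2.99, 2.99]. Speed limits (rad/s): [2.57, 2.57, 3.01, 3.14, 3.14, 3.14].

INTERFACE

Orientations are given as a rotation vector (axis times angle).
In Python, from bench import monitor, camera, order gives the robot as it stands. The module is installed in compiled form; this text tells all that it offers.
- The arm moves only by the tool servo_tool, never from a script. Its argument "increments" is a list of rows, each a list of 7 numbers: the turn, a rotation vector about the tool's x, y, z as a fraction of full scale, then the shift along the tool's x, y, z as a fraction of full scale, then the opening, from 0 (shut) to 1 (fully open). A call has 1 to 8 rows; each row is the pose to reach, as a shift and turn from the pose commanded when the call began, along the tool's axes at that moment, turning the shorter way round; what a row does not reach only later rows make up. Full scale, the value 1, is 25 cm for a shift and 180 degrees for a turn. A row lasts 1/12 s, in which the tool goes at most 41.7 mm and 7.16 degrees, less where a joint would pass 70% of its speed; a pose out of reach is approached as far as the arm can. A call with a number of a shift or a turn outside -1 to 1 is refused whole. A call with a gripper value outside its range is refused whole. The fingers move at their own pace and stop on an object; "force" is the grip in N (left out, the last holds). Time passes only in rows, so rows that repeat a pose let the fingers close. It gives the time, the measured TCP pose, the force, the opening and the grip force at its end, in the units of the state.
- monitor.read_state(): the state, without advancing time (a new reading comes with each control period).
- camera(name): name is "scene" or "top" or "wrist"; returns a dict with "image" (480x640x3 uint8, red, green, blue), "depth" (480x640 float32, m along the optical axis (not along the pixel's ray), 0 where there is no reading), "fx", "fy", "cx", "cy" (pixels), "dist" ([k1, k2, p1, p2, k3] as OpenCV has them; the pictures are not rectified), "eye" and "orientation" of the camera in the world; the wrist camera has in their place "mount" (4x4, takes a point from camera to tool coordinates, whose origin is the TCP and whose axes are the flange's). Camera axes: x right, y down, z forward; pixel columns grow to the right and rows downward; lengths in m; the calibration is good to about 2 mm. A picture is of the moment at which its call begins: read the wrist's pose just before it.
- order.close_job(): hands the job in; it is judged then, once.
The state is a dict: "clock": time; "joint_positions": joint angles; "qd": joint speeds; "joint_torque": joint torques, N m; "eef_pos": TCP position; "tcp_rot": TCP orientation; "force": force on the tool from outside, world axes, zero at the start; "torque": the same for the moment, N m; "gripper_width": opening from 0.0 (shut) to 1.0 (fully open); "grasp_force": force on a finger pad.
Only numpy, scipy, OpenCV 4.12 (cv2) and the standard library are available. Lean on these libraries where they do the work, as an engineer would, in place of code of your own. Each camera call takes 0.05 s, during which the arm holds its last target. There are 200 camera calls.

## Working session

There is one attempt and no reset: what is moved stays moved. The work goes in short steps, Python scripts to look and compute and a tool call to move; the robot and the scene stay as the last step left them, time stands still between calls to the robot, and variables do not carry over. Pictures are saved under pics/ and viewed, at most 10 in all, crops included, and the job is handed in when it is done.

Besides the shell and the picture viewer there is one more tool, called after "Emit:" as name(argument=value, ...), one argument or row to a line, values as JSON. servo_tool: Moves the arm, as the interface text tells. Its arguments: {"type":"object","properties":{"increments":{"type":"array"},"force":{"type":"number"}},"required":["increments"]}

```bash
mkdir -p pics; ls; cat > h.py <<'E'
import numpy as np, cv2
from scipy.spatial.transform import Rotation as R
from bench import monitor, camera, order
def pose():
    s=monitor.read_state(); return s, np.array(s["eef_pos"]), R.from_rotvec(s["tcp_rot"])
def rot(o):
    o=np.array(o,float)
    return o if o.shape==(3,3) else (R.from_rotvec(o).as_matrix() if o.size==3 else R.from_quat(o).as_matrix())
def ray(c,uv,M,e):
    K=np.array([[c["fx"],0,c["cx"]],[0,c["fy"],c["cy"]],[0,0,1]])
    p=cv2.undistortPoints(np.array(uv,float).reshape(-1,1,2),K,np.array(c["dist"])).reshape(-1,2)
    return np.c_[p,np.ones(len(p))]@M.T
def onplane(c,uv,z,M=None,e=None):
    if M is None: M=rot(c["orientation"]); e=np.array(c["eye"])
    d=ray(c,uv,M,e); return e+d*((z-e[2])/d[:,2])[:,None]
def atdepth(c,uv,M=None,e=None):
    if M is None: M=rot(c["orientation"]); e=np.array(c["eye"])
    d=ray(c,uv,M,e); z=np.array([c["depth"][int(round(v)),int(round(u))] for u,v in np.reshape(uv,(-1,2))])
    return e+d*z[:,None]
def save(n,im): cv2.imwrite("pics/"+n,im[:,:,::-1])
E
python3 - <<'E'
from h import *
import pickle
s,p,r=pose(); print(s)
for n in("scene","top"):
    c=camera(n); save(n+"0.png",c["image"]); pickle.dump(c,open(n+".pkl","wb"))
    print(n,c["eye"],c["orientation"],c["fx"],c["dist"])
E
```

```text
pics
{'clock': 0.0, 'joint_positions': array([-1.01028978e+00,  4.08395798e-02,  8.37623783e-02, -4.80251664e-04,
       -1.61547099e+00, -3.33666305e-01]), 'qd': array([ 1.97182463e-03,  5.85667426e-05, -5.36030285e-04,  8.26612695e-04,
        7.11405956e-04,  2.30871192e-03]), 'joint_torque': array([-4.52704080e-04, -3.68205428e+01,  3.47399318e+01,  6.93191260e+00,
       -5.52347818e-03, -3.66442876e-06]), 'eef_pos': array([ 0.13493984, -0.58432263,  0.24923318]), 'tcp_rot': array([ 3.55552270e-01, -3.12107972e+00, -2.80689212e-03]), 'force': array([-0.06030526, -0.06783388, -1.08914833]), 'torque': array([ 0.00126711, -0.01968298, -0.04634492]), 'grasp_force': 0.0, 'gripper_width': 0.9981132150550146}
scene [1.51478523 0.18027925 0.92331341] [-1.56183063 -1.90288345  0.89210735] 537.0766597322712 [-0.07097371  0.          0.          0.          0.        ]
top [ 0.36658439 -0.02169317  1.03957509] [-2.20417979  1.98325229 -0.22300983] 458.93703558676447 [0.0285762 0.        0.        0.        0.       ]
```

View pics/scene0.png

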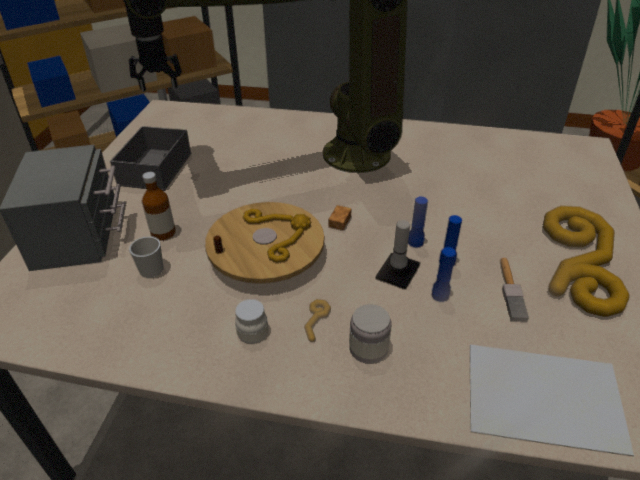

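View pics/top0.png

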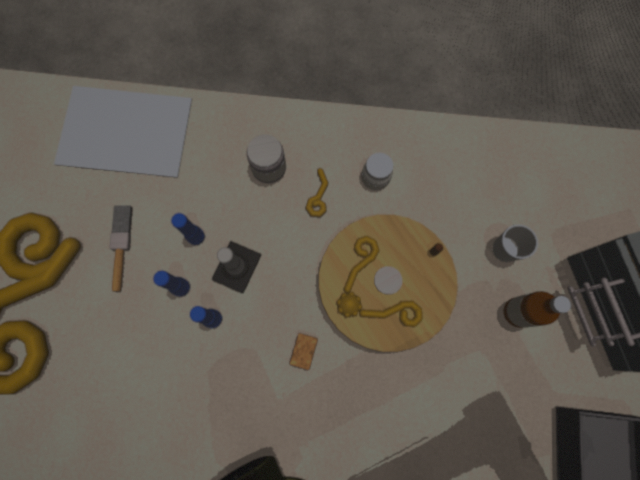

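Scene view: turntable disc around (265,242), peg at (218,244), rosette at (301,221). The lamp-shaped things are the grey one in the black dock at (401,245) and blue ones at (418,222), (452,239) and (444,273). The grey (aluminium) one in the dock fits the description. In the top view, the disc is at (388,283), peg at (436,249), rosette at (348,304), and lamp and dock at about (232,262).

```bash
python3 - <<'E'
from h import *
import pickle
c=pickle.load(open("top.pkl","rb")); sc=pickle.load(open("scene.pkl","rb"))
im=c["image"]; hsv=cv2.cvtColor(im,cv2.COLOR_RGB2HSV)
g=lambda cc,uv:atdepth(cc,uv).round(4).tolist()
# disc by depth-derived height
def cloud(cc):
    h,w=cc["depth"].shape; uu,vv=np.meshgrid(np.arange(w),np.arange(h))
    M=rot(cc["orientation"]); d=ray(cc,np.stack([uu,vv],-1).reshape(-1,2).astype(float),M,None)
    return (np.array(cc["eye"])+d*cc["depth"].reshape(-1,1)).reshape(h,w,3)
for n,cc in(("top",c),("scene",sc)):
    P=cloud(cc); ok=cc["depth"]>0
    tab=ok&(abs(P[...,2])<.01); print(n,"table z",np.median(P[...,2][tab]))
    m=(ok&(P[...,2]>.045)&(P[...,2]<.07)).astype(np.uint8)
    k,l,st,ce=cv2.connectedComponentsWithStats(m); i=1+np.argmax(st[1:,4])
    m2=(l==i).astype(np.uint8); ct=max(cv2.findContours(m2,0,2)[0],key=cv2.contourArea); hull=cv2.convexHull(ct).reshape(-1,2).astype(float)
    q=onplane(cc,hull,.06)[:,:2]; (x,y),rr=cv2.minEnclosingCircle(q.astype(np.float32)); e=cv2.fitEllipse(q.astype(np.float32)*1000); print("disc",x,y,rr,e)
    disc=np.array([e[0][0],e[0][1]])/1000
    rr=np.hypot(P[...,0]-disc[0],P[...,1]-disc[1])
    m=ok&(P[...,2]>.095)&(P[...,2]<.115)&(rr<.15); print("peg",P[m].mean(0) if m.any() else None,m.sum(), "r",rr[m].mean())
    m=ok&(P[...,2]>.08)&(P[...,2]<.094)&(rr<.12)&(rr>.08); 
    print("ros",np.median(P[m],0),m.sum())
    # things by height
    m=(ok&(P[...,2]>.135)&(P[...,2]<.165)&(P[...,0]>.2)&(P[...,0]<.75)).astype(np.uint8)
    k,l,st,ce=cv2.connectedComponentsWithStats(m)
    for i in range(1,k):
        if st[i,4]>15: print("top of tall",ce[i].round(),np.median(P[l==i],0).round(4),st[i,4],sc["image"].shape and cc["image"][l==i].mean(0).round(), "ext",np.ptp(P[l==i],axis=0).round(3))
    m=(ok&(P[...,2]>.02)&(P[...,0]>.25)&(P[...,0]<.85)).astype(np.uint8); k,l,st,ce=cv2.connectedComponentsWithStats(m)
    for i in range(1,k):
        if st[i,4]>40: print(" obj",ce[i].round(),P[l==i].min(0).round(3),P[l==i].max(0).round(3))
a=sc["image"][180:300,340:500]; b=im[190:340,140:290]
save("crop.png",np.hstack([cv2.resize(a,(480,360),interpolation=2),cv2.resize(b,(320,360),interpolation=2)]))
E
```

```text
top table z -4.210145278071842e-05
disc 0.5276452898979187 -0.15833093225955963 0.1492830216884613 ((527.7406616210938, -158.3793487548828), (296.4643859863281, 297.64910888671875), 54.18446350097656)
peg [ 0.60053968 -0.25230309  0.1023061 ] 74 r 0.11893198919485767
ros [ 0.46728922 -0.08049663  0.08497898] 305
top of tall [179. 220.] [0.5948 0.2824 0.1394] 194 [40. 56. 98.] ext [0.034 0.032 0.008]
top of tall [621. 286.] [ 0.5493 -0.5929  0.1498] 901 [29. 29. 28.] ext [0.179 0.066 0.03 ]
top of tall [225. 256.] [0.529  0.1762 0.1509] 223 [99. 96. 92.] ext [0.031 0.031 0.02 ]
top of tall [161. 278.] [0.4727 0.2976 0.1393] 215 [42. 57. 98.] ext [0.031 0.033 0.009]
top of tall [614. 311.] [ 0.5017 -0.5693  0.1633] 142 [56. 51. 51.] ext [0.121 0.046 0.008]
top of tall [545. 307.] [ 0.4927 -0.4493  0.142 ] 290 [53. 33. 16.] ext [0.044 0.043 0.03 ]
top of tall [198. 314.] [0.4111 0.2141 0.1394] 216 [ 41.  58. 100.] ext [0.031 0.032 0.009]
 obj [266. 157.] [0.74  0.095 0.021] [0.822 0.178 0.106]
 obj [378. 170.] [ 0.751 -0.154  0.02 ] [ 0.816 -0.085  0.08 ]
 obj [ 33. 256.] [0.386 0.535 0
[... 1654 characters left out ...]
 [ 0.25  -0.486  0.531] [ 0.382 -0.317  0.58 ]
 obj [ 77. 202.] [ 0.25  -0.839  0.02 ] [ 0.71  -0.423  0.207]
 obj [407. 238.] [0.397 0.15  0.02 ] [0.566 0.237 0.156]
 obj [264. 242.] [ 0.379 -0.309  0.039] [ 0.68  -0.009  0.109]
 obj [339. 215.] [ 0.326 -0.022  0.02 ] [0.409 0.032 0.038]
 obj [587. 263.] [0.25  0.536 0.02 ] [0.61  0.732 0.047]
 obj [448. 256.] [0.456 0.265 0.02 ] [0.618 0.318 0.145]
 obj [147. 254.] [ 0.603 -0.466  0.02 ] [ 0.68  -0.391  0.085]
 obj [507. 270.] [0.461 0.434 0.02 ] [0.526 0.451 0.025]
 obj [513. 289.] [0.534 0.429 0.02 ] [0.586 0.473 0.026]
 obj [250. 319.] [ 0.755 -0.153  0.02 ] [ 0.822 -0.085  0.079]
 obj [370. 331.] [0.744 0.096 0.02 ] [0.827 0.18  0.105]
```

View pics/crop.png

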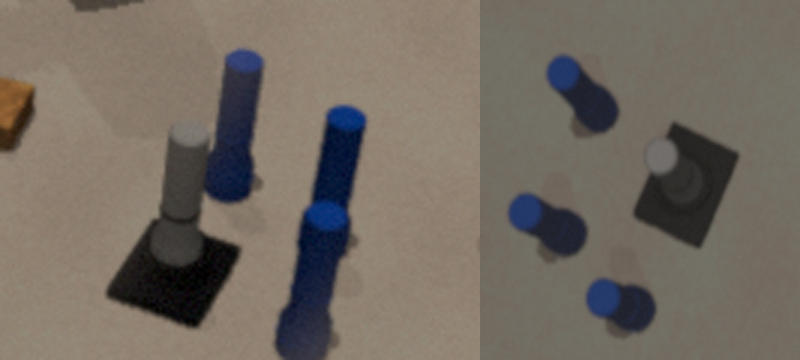

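The enlarged crop confirms it: the grey aluminium lamp stands in the black dock, and the blue look-alikes stand free on the table. The measurements:
- **Axis:** (0.528, -0.158), disc radius 149 mm.
- **Peg:** radius 119 mm, at -52°.
- **Lamp and dock:** (0.532, 0.178), top at 0.152.

All of these match the given sizes. Next I write a planning helper and move.

```bash
cat >> h.py <<'E'
C=np.array([.528,-.158]); RT=R.from_rotvec([0,-np.pi,0])
def inc(target,p,r,rt=None):
    d=r.inv().apply(np.array(target)-p)/.25
    w=(r.inv()*rt).as_rotvec()/np.pi if rt is not None else np.zeros(3)
    return np.r_[w,d].round(3).tolist()
def cloud(cc):
    h,w=cc["depth"].shape; uu,vv=np.meshgrid(np.arange(w),np.arange(h))
    d=ray(cc,np.stack([uu,vv],-1).reshape(-1,2).astype(float),rot(cc["orientation"]),None)
    return (np.array(cc["eye"])+d*cc["depth"].reshape(-1,1)).reshape(h,w,3)
def angle(cc):
    "disc angle from peg and from rosette, by height and radius"
    P=cloud(cc); rr=np.hypot(*(P[...,:2]-C).transpose(2,0,1)); out=[]
    for lo,hi,r0,r1,off in((.096,.112,.105,.135,0),(.080,.094,.075,.125,np.pi)):
        m=(P[...,2]>lo)&(P[...,2]<hi)&(rr>r0)&(rr<r1)
        v=P[m][:,:2].mean(0)-C if m.sum()>10 else np.array([np.nan]*2)
        out.append((round(float((np.arctan2(v[1],v[0])+off+np.pi)%(2*np.pi)-np.pi),3),int(m.sum()),round(float(np.hypot(*v)),3)))
    return out
E
python3 - <<'E'
from h import *
s,p,r=pose()
print(inc([.34,-.43,.25],p,r,RT), p)
import pickle; print(angle(pickle.load(open("top.pkl","rb"))))
E
```

```text
[0.001, -0.0, 0.072, -0.938, 0.417, -0.002] [ 0.13492562 -0.58435526  0.24935736]
[(-0.915, 73, 0.119), (-0.907, 314, 0.085)]
```

Emit:
servo_tool(
  increments=[
    [0,0,0.04,-0.156,0.07,0,0],
    [0,0,0.072,-0.313,0.14,0,0],
    [0,0,0.072,-0.47,0.21,0,0],
    [0,0,0.072,-0.626,0.28,0,0],
    [0,0,0.072,-0.782,0.348,0,0],
    [0,0,0.072,-0.938,0.417,0,0],
    [0,0,0.072,-0.938,0.417,0,0],
  ],
  force=40,
)

```text
clock: 0.68
eef_pos: [0.3434, -0.4271, 0.2496]
tcp_rot: [-0.007, 3.141, 0.002]
force: [-0.6, -0.9, 0.3]
gripper_width: 0.008
grasp_force: 0.0
```

Emit:
servo_tool(
  increments=[
    [0,0,0,-0.146,0.104,0,0],
    [0,0,0,-0.29,0.207,0,0],
    [0,0,0,-0.435,0.31,0,0],
    [0,0,0,-0.58,0.413,0,0],
    [0,0,0,-0.725,0.517,0,0],
    [0,0,0,-0.864,0.614,0,0],
    [0,0,0,-0.864,0.614,0.16,0],
    [0,0,0,-0.864,0.614,0.32,0],
  ],
)

```text
clock: 1.35
eef_pos: [0.5596, -0.2745, 0.171]
tcp_rot: [-0.007, 3.137, -0.001]
force: [0.2, -0.7, -1.6]
gripper_width: -0.001
grasp_force: 0.0
```

Emit:
servo_tool(
  increments=[
    [0,0,0,0,0,0.14,0],
    [0,0,0,0,0,0.25,0],
    [0,0,0,0,0,0.272,0],
    [0,0,0,0,0,0.272,0],
  ],
)

```text
clock: 1.68
eef_pos: [0.5545, -0.2765, 0.0998]
tcp_rot: [0.001, -3.137, -0.002]
force: [-0.2, -0.7, 1.5]
gripper_width: 0.001
grasp_force: 0.0
```

```bash
python3 - <<'E'
from h import *
s,p,r=pose(); c=camera("top"); s2,p2,r2=pose()
print(s["clock"],p,p2,r2.as_rotvec(),angle(c),np.arctan2(*(p2[:2]-C)[::-1]),np.hypot(*(p2[:2]-C)))
E
```

```text
1.6833 [ 0.55452832 -0.2764832   0.09980025] [ 0.55580854 -0.27707544  0.10278462] [ 9.09829668e-04 -3.14078977e+00  1.02563725e-03] [(-1.031, 71, 0.115), (1.995, 34, 0.106)] -1.3413711194157232 0.12227949125663932
```

```bash
python3 - <<'E'
from h import *
p0=np.array([.5563,-.277]); ph=-1.338; w=[.5,.7,1,1.3,1.6,1.9,2.1,2.2,2.2,2.2,2.0,1.0,.3]
b=p0
for i,x in enumerate(w):
    ph+=x/12; q=C+.121*np.array([np.cos(ph),np.sin(ph)]); d=(q-b)/.25; print(i,round(ph,2),[0,0,0,round(-d[0],3),round(d[1],3)])
    if i==7: b=q
E
```

```text
0 -1.3 [0, 0, 0, np.float64(-0.018), np.float64(0.01)]
1 -1.24 [0, 0, 0, np.float64(-0.045), np.float64(0.019)]
2 -1.15 [0, 0, 0, np.float64(-0.082), np.float64(0.033)]
3 -1.05 [0, 0, 0, np.float64(-0.129), np.float64(0.057)]
4 -0.91 [0, 0, 0, np.float64(-0.183), np.float64(0.093)]
5 -0.75 [0, 0, 0, np.float64(-0.239), np.float64(0.144)]
6 -0.58 [0, 0, 0, np.float64(-0.292), np.float64(0.211)]
7 -0.4 [0, 0, 0, np.float64(-0.333), np.float64(0.289)]
8 -0.21 [0, 0, 0, np.float64(-0.027), np.float64(0.085)]
9 -0.03 [0, 0, 0, np.float64(-0.037), np.float64(0.172)]
10 0.14 [0, 0, 0, np.float64(-0.033), np.float64(0.253)]
11 0.22 [0, 0, 0, np.float64(-0.026), np.float64(0.293)]
12 0.25 [0, 0, 0, np.float64(-0.023), np.float64(0.304)]
```

Emit:
servo_tool(
  increments=[
    [0,0,0,-0.018,0.01,0,0],
    [0,0,0,-0.045,0.019,0,0],
    [0,0,0,-0.082,0.033,0,0],
    [0,0,0,-0.129,0.057,0,0],
    [0,0,0,-0.183,0.093,0,0],
    [0,0,0,-0.239,0.144,0,0],
    [0,0,0,-0.292,0.211,0,0],
    [0,0,0,-0.333,0.289,0,0],
  ],
)

```text
clock: 2.4
eef_pos: [0.6409, -0.2031, 0.1022]
tcp_rot: [-0.0, 3.141, 0.0]
force: [-0.2, 0.5, 0.7]
gripper_width: 0.002
grasp_force: 0.0
```

Emit:
servo_tool(
  increments=[
    [0,0,0,-0.027,0.085,0,0],
    [0,0,0,-0.037,0.172,0,0],
    [0,0,0,-0.033,0.253,0,0],
    [0,0,0,-0.026,0.293,-0.02,0],
    [0,0,0,-0.023,0.304,-0.16,0],
    [0,0,0,-0.023,0.304,-0.32,0],
    [0,0,0,-0.023,0.304,-0.48,0.3],
    [0,0,0,-0.023,0.44,-0.5,1],
  ],
)

```text
clock: 3.07
eef_pos: [0.6471, -0.0983, 0.238]
tcp_rot: [0.006, 3.128, -0.005]
force: [1.4, 1.8, 2.7]
gripper_width: 0.272
grasp_force: 0.0
```

```bash
cat > meas.py <<'E'
from h import *
import sys
n=int(sys.argv[1]); T=[];A=[];B=[]
for i in range(n):
    t=monitor.read_state()["clock"]; c=camera("top"); a=angle(c); T.append(t);A.append(a[0]);B.append(a[1])
for X in(A,B):
    th=np.unwrap([x[0] for x in X]); print(np.polyfit(np.array(T)-T[0],th,1).round(3),X[0],X[-1])
print(T[0],T[-1]); s,p,r=pose(); print(p,r.as_rotvec(),s["gripper_width"])
E
python3 meas.py 6
```

```text
[2.411 1.496] (1.496, 70, 0.118) (2.099, 75, 0.119)
[2.414 1.482] (1.487, 289, 0.092) (2.088, 272, 0.098)
3.0667 3.3167
[ 0.64482389 -0.09439038  0.22687559] [ 9.80320775e-04 -3.14077607e+00  1.10086571e-04] 0.7925016370132014
```

Emit:
servo_tool(
  increments=[
    [0,0,0,0.06,0.14,-0.02,1],
    [0,0,0,0.12,0.28,-0.04,1],
    [0,0,0,0.18,0.42,-0.04,1],
    [0,0,0,0.24,0.57,-0.04,1],
    [0,0,0,0.3,0.72,-0.04,1],
    [0,0,0,0.36,0.87,-0.04,1],
    [0,0,0,0.42,0.98,-0.04,1],
    [0,0,0,0.452,1,-0.04,1],
  ],
)

```text
clock: 4.03
eef_pos: [0.5302, 0.1585, 0.2365]
tcp_rot: [0.005, -3.14, -0.0]
force: [0.3, -1.1, 0.0]
gripper_width: 0.999
grasp_force: 0.0
```

```bash
python3 - <<'E'
from h import *
import pickle
for n in("top","scene"):
    c=pickle.load(open(n+".pkl","rb")); P=cloud(c); near=np.hypot(P[...,0]-.532,P[...,1]-.178)<.05
    for lo,hi in((.149,.158),(.028,.040)):
        m=near&(P[...,2]>lo)&(P[...,2]<hi); uv=np.argwhere(m)[:,::-1].astype(float)
        q=onplane(c,uv,(.152 if lo>.1 else .034))[:,:2]
        (x,y),rr=cv2.minEnclosingCircle(q.astype(np.float32)); print(n,lo,len(uv),q.mean(0).round(4),(round(x,4),round(y,4)),round(rr,4),P[m].mean(0).round(4))
s,p,r=pose(); print(p,r.as_rotvec(),s["gripper_width"],s["clock"])
E
```

```text
top 0.149 179 [0.5299 0.1776] (0.5296, 0.177) 0.0157 [0.5299 0.1777 0.1515]
top 0.028 154 [0.5262 0.1707] (0.5315, 0.1775) 0.0301 [0.5264 0.1709 0.0329]
scene 0.149 101 [0.5333 0.1779] (0.5337, 0.1768) 0.0178 [0.5337 0.1779 0.1523]
scene 0.028 169 [0.5469 0.1788] (0.5373, 0.1798) 0.0329 [0.5462 0.1788 0.0334]
[0.53023959 0.1585161  0.23649931] [ 5.28971289e-03 -3.14031236e+00 -3.18388135e-05] 0.9993215030620801 4.0333
```

Emit:
servo_tool(
  increments=[
    [0,0,0,0.004,0.09,0,1],
    [0,0,0,0.004,0.09,0,1],
    [0,0,0,0.004,0.09,0.13,1],
    [0,0,0,0.004,0.09,0.27,1],
    [0,0,0,0.004,0.09,0.4,1],
    [0,0,0,0.004,0.09,0.488,1],
    [0,0,0,0.004,0.09,0.488,1],
    [0,0,0,0.004,0.09,0.488,0.2],
  ],
  force=40,
)

```text
clock: 4.7
eef_pos: [0.5305, 0.1767, 0.1146]
tcp_rot: [-0.001, -3.14, 0.004]
force: [0.2, -0.8, 1.2]
gripper_width: 0.878
grasp_force: 0.0
```

Emit:
servo_tool(
  increments=[
    [0,0,0,0,0,0,0.2],
    [0,0,0,0,0,0,0.2],
    [0,0,0,0,0,0,0.2],
    [0,0,0,0,0,0,0.2],
  ],
  force=40,
)

```text
clock: 5.03
eef_pos: [0.5314, 0.1783, 0.1172]
tcp_rot: [-0.001, 3.139, 0.002]
force: [-0.0, 0.1, 3.6]
gripper_width: 0.362
grasp_force: 39.9
```

```bash
python3 meas.py 5; python3 - <<'E'
from h import *
s=monitor.read_state(); print(s["force"],s["torque"],s["grasp_force"])
c=camera("scene"); save("g.png",cv2.resize(c["image"][140:320,320:500],(540,540)))
E
```

```text
[ 2.164 -0.27 ] (-0.271, 67, 0.119) (0.162, 70, 0.119)
[ 2.148 -0.259] (-0.258, 326, 0.087) (0.173, 315, 0.088)
5.0333 5.2333
[0.53140473 0.17826217 0.11721997] [-1.45249064e-03  3.13888688e+00  1.39895124e-03] 0.36333155704437464
[-1.31243725 -0.69090201  5.25668021] [-0.18761705  0.29355738  0.02695788] 40.090907514095306
```

View pics/g.png

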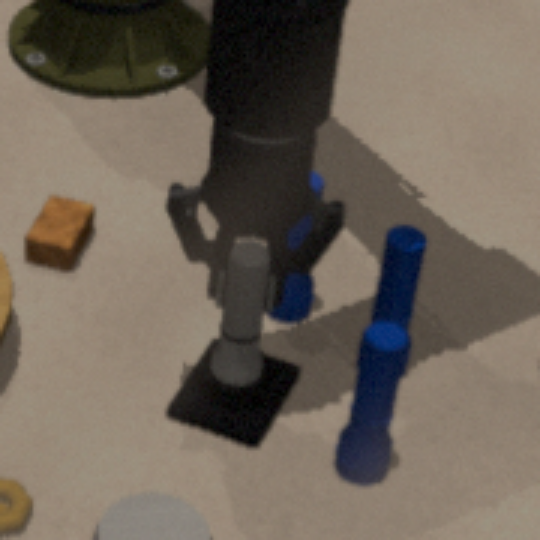

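Lamp gripped (opening 31 mm, squeeze 40 N, upright). Disc speed is 2.15 rad/s, so I can lift and go to the standby point above the circle.

Emit:
servo_tool(
  increments=[
    [0,0,0,0,0,-0.06,0.2],
    [0,0,0,0,0,-0.16,0.2],
    [0,0,0,0,0,-0.28,0.2],
    [0,0,0,0,0,-0.4,0.2],
    [0,0,0,0,0,-0.49,0.2],
    [0,0,0,0,-0.06,-0.52,0.2],
    [0,0,0,0,-0.16,-0.52,0.2],
    [0,0,0,0,-0.28,-0.52,0.2],
  ],
)

```text
clock: 6.0
eef_pos: [0.5303, 0.1081, 0.2446]
tcp_rot: [0.004, -3.141, -0.001]
force: [0.4, -0.8, -2.6]
gripper_width: 0.367
grasp_force: 40.2
```

Emit:
servo_tool(
  increments=[
    [0,0,0,0,-0.12,0,0.2],
    [0,0,0,0,-0.24,0,0.2],
    [0,0,0,0,-0.36,0,0.2],
    [0,0,0,0,-0.48,0,0.2],
    [0,0,0,0,-0.57,0,0.2],
    [0,0,0,0,-0.63,0.03,0.2],
    [0,0,0,0,-0.66,0.06,0.2],
    [0,0,0,0,-0.664,0.08,0.2],
  ],
)

```text
clock: 6.67
eef_pos: [0.5299, -0.0592, 0.2232]
tcp_rot: [-0.002, -3.139, -0.001]
force: [0.0, 1.0, -2.2]
gripper_width: 0.362
grasp_force: 40.2
```

```bash
python3 meas.py 6; python3 - <<'E'
from h import *
s=monitor.read_state(); print(s["force"],s["torque"],s["grasp_force"],s["joint_positions"])
c=camera("scene"); save("h.png",c["image"][100:320,180:470].repeat(2,0).repeat(2,1))
E
```

```text
[ 1.99 -3.12] (-3.12, 81, 0.119) (-2.622, 78, 0.119)
[nan nan] (2.952, 35, 0.057) (nan, 10, nan)
6.6667 6.9167
[ 0.53092901 -0.0571242   0.22562079] [-2.94074585e-03  3.14119415e+00  2.30003162e-04] 0.36366878557898913
[ 0.40727574  0.47486733 -1.30386083] [ 0.04991665 -0.03326576 -0.0424228 ] 40.19274115562439 [ 2.69633791e-01 -1.37968029e-01 -1.31751372e-01 -3.57646953e-05
 -1.57659124e+00 -1.83855796e+00]
```

View pics/h.png

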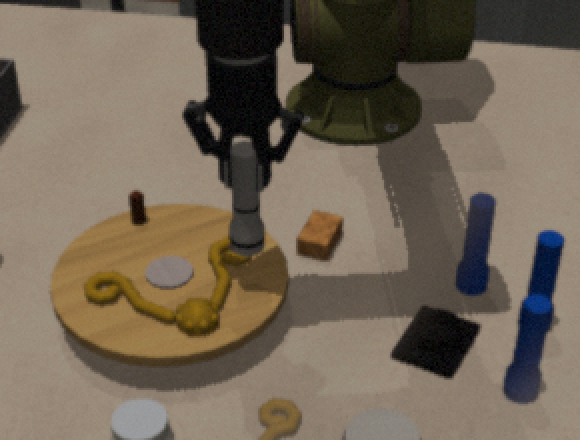

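Lamp is upright at (245,200) in this crop, above the disc, with the dock empty. The peg gives the disc phase cleanly. I'll wait for the disc to slow a little, then measure again and fit the coast.

Emit:
servo_tool(
  increments=[
    [0,0,0,0,0,0,0.2],
    [0,0,0,0,0,0,0.2],
    [0,0,0,0,0,0,0.2],
    [0,0,0,0,0,0,0.2],
    [0,0,0,0,0,0,0.2],
    [0,0,0,0,0,0,0.2],
    [0,0,0,0,0,0,0.2],
    [0,0,0,0,0,0,0.2],
  ],
)

```text
clock: 7.68
eef_pos: [0.5307, -0.058, 0.2253]
tcp_rot: [0.001, -3.142, -0.0]
force: [0.3, -0.2, -0.6]
gripper_width: 0.367
grasp_force: 40.2
```

Emit:
servo_tool(
  increments=[
    [0,0,0,0,0,0,0.2],
    [0,0,0,0,0,0,0.2],
    [0,0,0,0,0,0,0.2],
    [0,0,0,0,0,0,0.2],
    [0,0,0,0,0,0,0.2],
    [0,0,0,0,0,0,0.2],
    [0,0,0,0,0,0,0.2],
    [0,0,0,0,0,0,0.2],
  ],
)

```text
clock: 8.35
eef_pos: [0.5308, -0.0579, 0.2253]
tcp_rot: [0.001, -3.142, -0.0]
force: [-0.8, -0.6, -2.3]
gripper_width: 0.362
grasp_force: 40.2
```

```bash
python3 meas.py 4; cat > plan.py <<'E'
from h import *
from scipy.optimize import least_squares
def fit(D):
    # D: (t, peg angle), w' = -k(w+.46); wraps resolved by prediction
    D=np.array(D); t0=D[0,0]
    f=lambda q,t:q[0]-.46*(t-t0)+(q[1]+.46)*(1-np.exp(-q[2]*(t-t0)))/q[2]
    res=lambda q:(f(q,D[:,0])-D[:,1]+np.pi)%(2*np.pi)-np.pi
    s=least_squares(res,[D[0,1],2.43,.048],x_scale=[.1,.1,.005]); q=s.x
    return (lambda t:f(q,t)),(lambda t:(q[1]+.46)*np.exp(-q[2]*(t-t0))-.46),q,res(q)
E
python3 - <<'E'
from plan import *
s,p,r=pose(); print(s["clock"])
D=[(3.0667,1.496),(3.3167,2.099),(5.0333,-.271),(5.2333,.162),(6.6667,-3.12),(6.9167,-2.622)]
f,w,q,e=fit(D); print(q,e.round(3),f(s["clock"])%(2*np.pi),w(s["clock"]))
E
```

```text
[nan nan] (nan, 0, nan) (nan, 0, nan)
[1.846 0.119] (0.117, 305, 0.1) (0.391, 300, 0.1)
8.35 8.5
[ 0.53075081 -0.0579385   0.22528555] [ 9.15599918e-04 -3.14154847e+00 -1.74397249e-04] 0.36344153564414416
8.55
[1.49828085 2.40592261 0.04040376] [ 0.002 -0.003 -0.001  0.002 -0.002  0.001] 0.5052774330033802 1.8364039116692403
```

```bash
cat >> plan.py <<'E'
def rows(pos,t0,calls):
    "world xy function of time -> rows per call in tool units (tool x=-x, y=y), rounding carried on"
    b=np.array(pos[0]); f=pos[1]; k=0
    for c in range(calls):
        L=[]
        for i in range(8):
            k+=1; q=f(t0+k/12); d=np.round((q-b)/.25,3); L.append([0,0,0,float(-d[0]) if d[0] else 0,float(d[1]),0,.2])
        print(c,L); b=b+d*.25
    print("end",b,t0+k/12)
D=[(3.0667,1.496),(3.3167,2.099),(5.0333,-.271),(5.2333,.162),(6.6667,-3.12),(6.9167,-2.622),(8.35,.122),(8.5,.396)]
E
python3 - <<'E'
from plan import *
from scipy.interpolate import CubicHermiteSpline
s,p,r=pose(); t0=s["clock"]
f,w,q,e=fit(D); print(q,e.round(3))
ros=lambda t:f(t)+np.pi
ph0=np.arctan2(p[1]-C[1],p[0]-C[0]); r0=np.hypot(*(p[:2]-C)); print(t0,p,ph0,r0)
n=np.ceil((ros(t0)-ph0)/(2*np.pi)); target=ph0+2*np.pi*n
from scipy.optimize import brentq
T=.9; ts=brentq(lambda t:(ros(t+T)-target)-w(t+T)*T/2,t0,t0+6); print("ramp",ts,ts+T,w(ts+T))
H=CubicHermiteSpline([ts,ts+T],[target,ros(ts+T)],[0,w(ts+T)])
def pos(t):
    a=target if t<ts else H(t) if t<ts+T else ros(t); return C+.1*np.array([np.cos(a),np.sin(a)]) if t>ts else p[:2]
rows((p[:2],pos),t0,6)
E
```

```text
[1.49703342 2.41090736 0.04145365] [ 0.001 -0.003  0.002  0.004 -0.004 -0.002  0.     0.002]
8.55 [ 0.53075081 -0.0579385   0.22528555] 1.5433120351797383 0.10009930261786938
ramp 10.540912341226647 11.440912341226648 1.5688852561846507
0 [[0, 0, 0, 0, 0.0, 0, 0.2], [0, 0, 0, 0, 0.0, 0, 0.2], [0, 0, 0, 0, 0.0, 0, 0.2], [0, 0, 0, 0, 0.0, 0, 0.2], [0, 0, 0, 0, 0.0, 0, 0.2], [0, 0, 0, 0, 0.0, 0, 0.2], [0, 0, 0, 0, 0.0, 0, 0.2], [0, 0, 0, 0, 0.0, 0, 0.2]]
1 [[0, 0, 0, 0, 0.0, 0, 0.2], [0, 0, 0, 0, 0.0, 0, 0.2], [0, 0, 0, 0, 0.0, 0, 0.2], [0, 0, 0, 0, 0.0, 0, 0.2], [0, 0, 0, 0, 0.0, 0, 0.2], [0, 0, 0, 0, 0.0, 0, 0.2], [0, 0, 0, 0, 0.0, 0, 0.2], [0, 0, 0, 0, 0.0, 0, 0.2]]
2 [[0, 0, 0, 0, 0.0, 0, 0.2], [0, 0, 0, 0, 0.0, 0, 0.2], [0, 0, 0, 0, 0.0, 0, 0.2], [0, 0, 0, 0, 0.0, 0, 0.2], [0, 0, 0, 0, 0.0, 0, 0.2], [0, 0, 0, 0, 0.0, 0, 0.2], [0, 0, 0, 0, 0.0, 0, 0.2], [0, 0, 0, 0, -0.0, 0, 0.2]]
3 [[0, 0, 0, 0.003, -0.0, 0, 0.2], [0, 0, 0, 0.011, -0.0, 0, 0.2], [0, 0, 0, 0.023, -0.0, 0, 0.2], [0, 0, 0, 0.041, -0.001, 0, 0.2], [0, 0, 0, 0.063, -0.004, 0, 0.2], [0, 0, 0, 0.09, -0.008, 0, 0.2], [0, 0, 0, 0.121, -0.016, 0, 0.2], [0, 0, 0, 0.156, -0.027, 0, 0.2]]
4 [[0, 0, 0, 0.038, -0.017, 0, 0.2], [0, 0, 0, 0.078, -0.041, 0, 0.2], [0, 0, 0, 0.118, -0.072, 0, 0.2], [0, 0, 0, 0.155, -0.109, 0, 0.2], [0, 0, 0, 0.187, -0.15, 0, 0.2], [0, 0, 0, 0.213, -0.195, 0, 0.2], [0, 0, 0, 0.233, -0.242, 0, 0.2], [0, 0, 0, 0.247, -0.291, 0, 0.2]]
5 [[0, 0, 0, 0.007, -0.051, 0, 0.2], [0, 0, 0, 0.008, -0.101, 0, 0.2], [0, 0, 0, 0.002, -0.152, 0, 0.2], [0, 0, 0, -0.01, -0.2, 0, 0.2], [0, 0, 0, -0.028, -0.247, 0, 0.2], [0, 0, 0, -0.051, -0.291, 0, 0.2], [0, 0, 0, -0.079, -0.332, 0, 0.2], [0, 0, 0, -0.112, -0.368, 0, 0.2]]
end [ 0.45800081 -0.2294385 ] 12.55
```

Emit:
servo_tool(
  increments=[
    [0,0,0,0,0,0,0.2],
    [0,0,0,0,0,0,0.2],
    [0,0,0,0,0,0,0.2],
    [0,0,0,0,0,0,0.2],
    [0,0,0,0,0,0,0.2],
    [0,0,0,0,0,0,0.2],
    [0,0,0,0,0,0,0.2],
    [0,0,0,0,0,0,0.2],
  ],
)

```text
clock: 9.22
eef_pos: [0.5308, -0.0579, 0.2253]
tcp_rot: [0.001, -3.141, -0.0]
force: [0.0, -0.7, -2.0]
gripper_width: 0.36
grasp_force: 40.2
```

Emit:
servo_tool(
  increments=[
    [0,0,0,0,0,0,0.2],
    [0,0,0,0,0,0,0.2],
    [0,0,0,0,0,0,0.2],
    [0,0,0,0,0,0,0.2],
    [0,0,0,0,0,0,0.2],
    [0,0,0,0,0,0,0.2],
    [0,0,0,0,0,0,0.2],
    [0,0,0,0,0,0,0.2],
  ],
)

```text
clock: 9.88
eef_pos: [0.5308, -0.058, 0.2253]
tcp_rot: [0.001, -3.142, -0.0]
force: [0.6, -0.3, -1.7]
gripper_width: 0.361
grasp_force: 40.2
```

Emit:
servo_tool(
  increments=[
    [0,0,0,0,0,0,0.2],
    [0,0,0,0,0,0,0.2],
    [0,0,0,0,0,0,0.2],
    [0,0,0,0,0,0,0.2],
    [0,0,0,0,0,0,0.2],
    [0,0,0,0,0,0,0.2],
    [0,0,0,0,0,0,0.2],
    [0,0,0,0,0,0,0.2],
  ],
)

```text
clock: 10.55
eef_pos: [0.5308, -0.0579, 0.2253]
tcp_rot: [0.001, -3.142, -0.0]
force: [-0.4, -0.2, -1.8]
gripper_width: 0.364
grasp_force: 40.2
```

Emit:
servo_tool(
  increments=[
    [0,0,0,0.003,0,0,0.2],
    [0,0,0,0.011,0,0,0.2],
    [0,0,0,0.023,0,0,0.2],
    [0,0,0,0.041,-0.001,0,0.2],
    [0,0,0,0.063,-0.004,0,0.2],
    [0,0,0,0.09,-0.008,0,0.2],
    [0,0,0,0.121,-0.016,0,0.2],
    [0,0,0,0.156,-0.027,0,0.2],
  ],
)

```text
clock: 11.22
eef_pos: [0.4909, -0.0648, 0.2253]
tcp_rot: [-0.001, 3.142, 0.0]
force: [-0.2, -0.1, -2.6]
gripper_width: 0.362
grasp_force: 40.2
```

Emit:
servo_tool(
  increments=[
    [0,0,0,0.038,-0.017,0,0.2],
    [0,0,0,0.078,-0.041,0,0.2],
    [0,0,0,0.118,-0.072,0,0.2],
    [0,0,0,0.155,-0.109,0,0.2],
    [0,0,0,0.187,-0.15,0,0.2],
    [0,0,0,0.213,-0.195,0,0.2],
    [0,0,0,0.233,-0.242,0,0.2],
    [0,0,0,0.247,-0.291,0,0.2],
  ],
)

```text
clock: 11.88
eef_pos: [0.4293, -0.1388, 0.2255]
tcp_rot: [-0.001, 3.141, 0.0]
force: [0.4, -0.5, -2.1]
gripper_width: 0.363
grasp_force: 40.2
```

Emit:
servo_tool(
  increments=[
    [0,0,0,0.007,-0.051,0,0.2],
    [0,0,0,0.008,-0.101,0,0.2],
    [0,0,0,0.002,-0.152,0,0.2],
    [0,0,0,-0.01,-0.2,0,0.2],
    [0,0,0,-0.028,-0.247,0,0.2],
    [0,0,0,-0.051,-0.291,0,0.2],
    [0,0,0,-0.079,-0.332,0,0.2],
    [0,0,0,-0.112,-0.368,0,0.2],
  ],
)

```text
clock: 12.55
eef_pos: [0.4577, -0.2311, 0.2253]
tcp_rot: [-0.001, -3.141, 0.0]
force: [0.6, 0.4, -1.9]
gripper_width: 0.367
grasp_force: 40.2
```

```bash
python3 - <<'E'
from plan import *
import pickle
s,p,r=pose(); c=camera("top"); pickle.dump(c,open("t1.pkl","wb")); t=s["clock"]
a=angle(c); f,w,q,e=fit(D); print(t,p,r.as_rotvec(),a,"pred",(f(t)+np.pi)%(2*np.pi)-np.pi)
print("tcp ang",np.arctan2(*(p[:2]-C)[::-1]),np.hypot(*(p[:2]-C)),"ros",(f(t)+2*np.pi)%(2*np.pi)-np.pi)
print("cmd",[0.45800081,-0.2294385], s["force"])
E
```

```text
12.55 [ 0.45769832 -0.23114184  0.22529548] [-6.77664343e-04 -3.14147902e+00  9.59732499e-05] [(nan, 0, nan), (0.628, 90, 0.099)] pred 0.7968051751101761
tcp ang -2.3363972650338742 0.1014497628828048 ros -2.344787478479617
cmd [0.45800081, -0.2294385] [ 0.57079087  0.35893245 -1.87883667]
```

```bash
python3 - <<'E'
from h import *
import pickle
c=pickle.load(open("t1.pkl","rb")); save("t1.png",cv2.resize(c["image"][190:380,290:490],(600,570)))
E
```

View pics/t1.png

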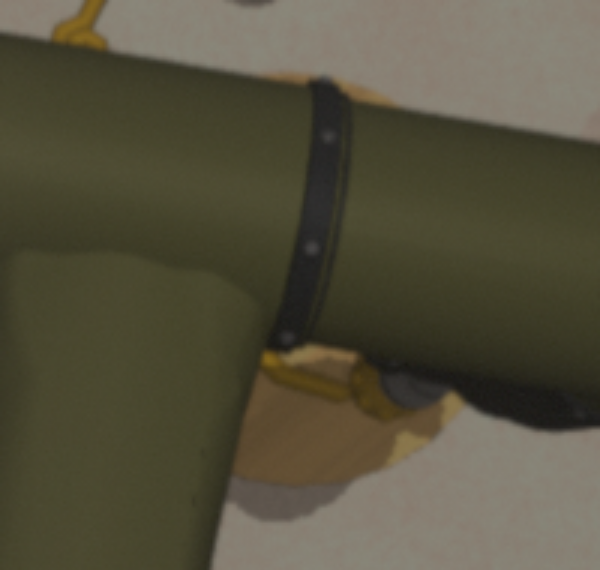

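The arm hides the peg from above. The lamp head (412,390) sits over the rosette (380,388), roughly as parallax would put it. I'll check the phase once from the scene camera, then re-lock and follow without a break.

```bash
python3 - <<'E'
from plan import *
import h,pickle
sc0=pickle.load(open("scene.pkl","rb"))
s,p,r=pose(); t=s["clock"]; c=camera("scene"); pickle.dump(c,open("s1.pkl","wb"))
f,w,q,e=fit(D)
for cx in(.528,.532):
    h.C=np.array([cx,-.158]); print(cx,"start",angle(sc0),"now",angle(c))
print(t,p,"pred",(f(t)+np.pi)%(2*np.pi)-np.pi,w(t),monitor.read_state()["clock"])
save("s1.png",c["image"][150:310,180:380].repeat(3,0).repeat(3,1))
E
```

```text
0.528 start [(-0.873, 49, 0.123), (-1.003, 158, 0.071)] now [(0.793, 56, 0.123), (0.881, 141, 0.072)]
0.532 start [(-0.898, 49, 0.121), (-0.961, 162, 0.068)] now [(0.817, 56, 0.121), (0.843, 149, 0.066)]
12.6 [ 0.45857249 -0.23198524  0.22465852] pred 0.8705907171848821 1.4737054777221155 12.65
```

View pics/s1.png

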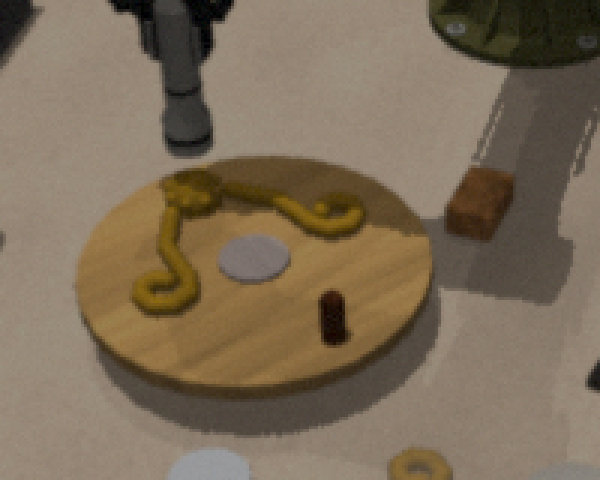

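Lens at (188,148) is directly above the rosette at (192,180), leading by about 4 mm. I refit with this phase and follow for 10 calls.

```bash
python3 - <<'E'
from plan import *
from scipy.interpolate import CubicHermiteSpline
s,p,r=pose(); t0=s["clock"]; print(t0,p,r.as_rotvec())
DD=np.array(D+[(12.6,.838)]); b=DD[0,0]
f=lambda q,t:q[0]-q[3]*(t-b)+(q[1]+q[3])*(1-np.exp(-q[2]*(t-b)))/q[2]
def res(q): 
    e=(f(q,DD[:,0])-DD[:,1]+np.pi)%(2*np.pi)-np.pi; return np.r_[e/.012,(q[3]-.46)/.2,(q[1]-2.41)/.05]
q=least_squares(res,[1.497,2.41,.0414,.46],x_scale=[.1,.1,.005,.1]).x
w=lambda t:(q[1]+q[3])*np.exp(-q[2]*(t-b))-q[3]
print(q,(res(q)[:-2]*.012).round(3),"w",w(t0),w(t0+7))
np.save("q.npy",q)
Cc=np.array([.530,-.158]); ros=lambda t:f(q,t)+np.pi
base=np.array([.4584,-.2307]); a0=np.arctan2(*(base-Cc)[::-1]); a0+=2*np.pi*round((ros(t0)-a0)/(2*np.pi)); print("gap",ros(t0)-a0)
T=.6; H=CubicHermiteSpline([t0,t0+T],[a0,ros(t0+T)],[.8,w(t0+T)]); r0=np.hypot(*(base-Cc))
def pos(t):
    a=H(t) if t<t0+T else ros(t); rr=r0+(.1-r0)*min(1,(t-t0)/T); return Cc+rr*np.array([np.cos(a),np.sin(a)])
rows((base,pos),t0,10)
E
```

```text
12.65 [ 0.45793569 -0.23112776  0.2245178 ] [-2.20408953e-03 -3.13994691e+00 -7.77892704e-05]
[1.49519096 2.41467107 0.04146007 0.49505485] [-0.001 -0.004  0.005  0.007 -0.003 -0.001 -0.003 -0.002  0.002] w 1.4606186470086064 0.9679817913705844
gap 0.11971251108233716
0 [[0, 0, 0, -0.027, -0.023, 0, 0.2], [0, 0, 0, -0.067, -0.051, 0, 0.2], [0, 0, 0, -0.119, -0.078, 0, 0.2], [0, 0, 0, -0.179, -0.098, 0, 0.2], [0, 0, 0, -0.243, -0.109, 0, 0.2], [0, 0, 0, -0.304, -0.11, 0, 0.2], [0, 0, 0, -0.358, -0.103, 0, 0.2], [0, 0, 0, -0.404, -0.092, 0, 0.2]]
1 [[0, 0, 0, -0.044, 0.017, 0, 0.2], [0, 0, 0, -0.085, 0.038, 0, 0.2], [0, 0, 0, -0.124, 0.064, 0, 0.2], [0, 0, 0, -0.159, 0.094, 0, 0.2], [0, 0, 0, -0.19, 0.127, 0, 0.2], [0, 0, 0, -0.217, 0.164, 0, 0.2], [0, 0, 0, -0.24, 0.203, 0, 0.2], [0, 0, 0, -0.258, 0.245, 0, 0.2]]
2 [[0, 0, 0, -0.013, 0.043, 0, 0.2], [0, 0, 0, -0.021, 0.087, 0, 0.2], [0, 0, 0, -0.024, 0.132, 0, 0.2], [0, 0, 0, -0.023, 0.176, 0, 0.2], [0, 0, 0, -0.016, 0.22, 0, 0.2], [0, 0, 0, -0.005, 0.262, 0, 0.2], [0, 0, 0, 0.011, 0.303, 0, 0.2], [0, 0, 0, 0.031, 0.342, 0, 0.2]]
3 [[
[... 1258 characters left out ...]
.2], [0, 0, 0, -0.169, -0.136, 0, 0.2], [0, 0, 0, -0.203, -0.149, 0, 0.2], [0, 0, 0, -0.238, -0.158, 0, 0.2]]
8 [[0, 0, 0, -0.035, -0.007, 0, 0.2], [0, 0, 0, -0.07, -0.01, 0, 0.2], [0, 0, 0, -0.105, -0.01, 0, 0.2], [0, 0, 0, -0.14, -0.007, 0, 0.2], [0, 0, 0, -0.175, -0.001, 0, 0.2], [0, 0, 0, -0.208, 0.008, 0, 0.2], [0, 0, 0, -0.241, 0.02, 0, 0.2], [0, 0, 0, -0.272, 0.034, 0, 0.2]]
9 [[0, 0, 0, -0.03, 0.017, 0, 0.2], [0, 0, 0, -0.058, 0.037, 0, 0.2], [0, 0, 0, -0.084, 0.058, 0, 0.2], [0, 0, 0, -0.108, 0.082, 0, 0.2], [0, 0, 0, -0.13, 0.107, 0, 0.2], [0, 0, 0, -0.149, 0.134, 0, 0.2], [0, 0, 0, -0.167, 0.163, 0, 0.2], [0, 0, 0, -0.181, 0.192, 0, 0.2]]
end [ 0.62115 -0.19895] 19.316666666666666
```

Emit:
servo_tool(
  increments=[
    [0,0,0,-0.027,-0.023,0,0.2],
    [0,0,0,-0.067,-0.051,0,0.2],
    [0,0,0,-0.119,-0.078,0,0.2],
    [0,0,0,-0.179,-0.098,0,0.2],
    [0,0,0,-0.243,-0.109,0,0.2],
    [0,0,0,-0.304,-0.11,0,0.2],
    [0,0,0,-0.358,-0.103,0,0.2],
    [0,0,0,-0.404,-0.092,0,0.2],
  ],
)

```text
clock: 13.32
eef_pos: [0.5598, -0.2528, 0.2249]
tcp_rot: [0.001, -3.141, -0.0]
force: [-1.0, 0.0, -2.7]
gripper_width: 0.366
grasp_force: 40.3
```

Emit:
servo_tool(
  increments=[
    [0,0,0,-0.044,0.017,0,0.2],
    [0,0,0,-0.085,0.038,0,0.2],
    [0,0,0,-0.124,0.064,0,0.2],
    [0,0,0,-0.159,0.094,0,0.2],
    [0,0,0,-0.19,0.127,0,0.2],
    [0,0,0,-0.217,0.164,0,0.2],
    [0,0,0,-0.24,0.203,0,0.2],
    [0,0,0,-0.258,0.245,0,0.2],
  ],
)

```text
clock: 13.98
eef_pos: [0.6241, -0.19, 0.2252]
tcp_rot: [0.001, -3.142, -0.0]
force: [-0.1, -0.6, -2.5]
gripper_width: 0.361
grasp_force: 40.3
```

Emit:
servo_tool(
  increments=[
    [0,0,0,-0.013,0.043,0,0.2],
    [0,0,0,-0.021,0.087,0,0.2],
    [0,0,0,-0.024,0.132,0,0.2],
    [0,0,0,-0.023,0.176,0,0.2],
    [0,0,0,-0.016,0.22,0,0.2],
    [0,0,0,-0.005,0.262,0,0.2],
    [0,0,0,0.011,0.303,0,0.2],
    [0,0,0,0.031,0.342,0,0.2],
  ],
)

```text
clock: 14.65
eef_pos: [0.6153, -0.1046, 0.2253]
tcp_rot: [-0.001, 3.142, 0.0]
force: [0.8, 0.0, -2.6]
gripper_width: 0.362
grasp_force: 40.3
```

Emit:
servo_tool(
  increments=[
    [0,0,0,0.025,0.036,0,0.2],
    [0,0,0,0.052,0.069,0,0.2],
    [0,0,0,0.083,0.099,0,0.2],
    [0,0,0,0.117,0.125,0,0.2],
    [0,0,0,0.153,0.147,0,0.2],
    [0,0,0,0.191,0.165,0,0.2],
    [0,0,0,0.231,0.179,0,0.2],
    [0,0,0,0.272,0.189,0,0.2],
  ],
)

```text
clock: 15.32
eef_pos: [0.5467, -0.058, 0.2254]
tcp_rot: [-0.001, 3.141, 0.0]
force: [0.5, 0.6, -2.2]
gripper_width: 0.364
grasp_force: 40.3
```

Emit:
servo_tool(
  increments=[
    [0,0,0,0.041,0.006,0,0.2],
    [0,0,0,0.083,0.007,0,0.2],
    [0,0,0,0.124,0.003,0,0.2],
    [0,0,0,0.165,-0.004,0,0.2],
    [0,0,0,0.204,-0.015,0,0.2],
    [0,0,0,0.242,-0.031,0,0.2],
    [0,0,0,0.277,-0.05,0,0.2],
    [0,0,0,0.311,-0.072,0,0.2],
  ],
)

```text
clock: 15.98
eef_pos: [0.4691, -0.0768, 0.2254]
tcp_rot: [-0.001, 3.141, 0.0]
force: [-0.4, 0.4, -1.9]
gripper_width: 0.364
grasp_force: 40.3
```

Emit:
servo_tool(
  increments=[
    [0,0,0,0.031,-0.026,0,0.2],
    [0,0,0,0.059,-0.054,0,0.2],
    [0,0,0,0.084,-0.085,0,0.2],
    [0,0,0,0.106,-0.118,0,0.2],
    [0,0,0,0.124,-0.153,0,0.2],
    [0,0,0,0.139,-0.189,0,0.2],
    [0,0,0,0.15,-0.226,0,0.2],
    [0,0,0,0.158,-0.265,0,0.2],
  ],
)

```text
clock: 16.65
eef_pos: [0.4303, -0.1438, 0.2253]
tcp_rot: [0.001, -3.142, -0.0]
force: [0.0, -0.1, -2.0]
gripper_width: 0.361
grasp_force: 40.3
```

Emit:
servo_tool(
  increments=[
    [0,0,0,0.003,-0.038,0,0.2],
    [0,0,0,0.003,-0.076,0,0.2],
    [0,0,0,-0.001,-0.114,0,0.2],
    [0,0,0,-0.008,-0.152,0,0.2],
    [0,0,0,-0.019,-0.188,0,0.2],
    [0,0,0,-0.033,-0.223,0,0.2],
    [0,0,0,-0.05,-0.256,0,0.2],
    [0,0,0,-0.07,-0.288,0,0.2],
  ],
)

```text
clock: 17.32
eef_pos: [0.4486, -0.2156, 0.2252]
tcp_rot: [0.001, -3.141, -0.0]
force: [0.3, -0.7, -2.4]
gripper_width: 0.36
grasp_force: 40.3
```

Emit:
servo_tool(
  increments=[
    [0,0,0,-0.023,-0.029,0,0.2],
    [0,0,0,-0.048,-0.056,0,0.2],
    [0,0,0,-0.076,-0.08,0,0.2],
    [0,0,0,-0.105,-0.102,0,0.2],
    [0,0,0,-0.137,-0.12,0,0.2],
    [0,0,0,-0.169,-0.136,0,0.2],
    [0,0,0,-0.203,-0.149,0,0.2],
    [0,0,0,-0.238,-0.158,0,0.2],
  ],
)

```text
clock: 17.98
eef_pos: [0.5085, -0.2545, 0.2251]
tcp_rot: [0.001, -3.141, -0.0]
force: [-0.6, -0.0, -1.9]
gripper_width: 0.366
grasp_force: 40.3
```

Emit:
servo_tool(
  increments=[
    [0,0,0,-0.035,-0.007,0,0.2],
    [0,0,0,-0.07,-0.01,0,0.2],
    [0,0,0,-0.105,-0.01,0,0.2],
    [0,0,0,-0.14,-0.007,0,0.2],
    [0,0,0,-0.175,-0.001,0,0.2],
    [0,0,0,-0.208,0.008,0,0.2],
    [0,0,0,-0.241,0.02,0,0.2],
    [0,0,0,-0.272,0.034,0,0.2],
  ],
)

```text
clock: 18.65
eef_pos: [0.5765, -0.2453, 0.2252]
tcp_rot: [0.001, -3.141, -0.0]
force: [-0.7, -0.5, -3.0]
gripper_width: 0.362
grasp_force: 40.3
```

Emit:
servo_tool(
  increments=[
    [0,0,0,-0.03,0.017,0,0.2],
    [0,0,0,-0.058,0.037,0,0.2],
    [0,0,0,-0.084,0.058,0,0.2],
    [0,0,0,-0.108,0.082,0,0.2],
    [0,0,0,-0.13,0.107,0,0.2],
    [0,0,0,-0.149,0.134,0,0.2],
    [0,0,0,-0.167,0.163,0,0.2],
    [0,0,0,-0.181,0.192,0,0.2],
  ],
)

```text
clock: 19.32
eef_pos: [0.6213, -0.1968, 0.2252]
tcp_rot: [0.001, -3.141, -0.0]
force: [1.0, -0.0, -3.4]
gripper_width: 0.359
grasp_force: 40.3
```

```bash
python3 - <<'E'
from plan import *
import pickle
s,p,r=pose(); t=s["clock"]; c=camera("scene"); c2=camera("top"); pickle.dump((c,c2),open("s2.pkl","wb"))
q=np.load("q.npy"); b=3.0667; f=lambda t:q[0]-q[3]*(t-b)+(q[1]+q[3])*(1-np.exp(-q[2]*(t-b)))/q[2]
wr=lambda a:(a+np.pi)%(2*np.pi)-np.pi
print(t,p,r.as_rotvec(),"pred",wr(f(t)),wr(f(t+.05)),"scene",angle(c),"top",angle(c2))
d=p[:2]-[.53,-.158]; print("tcp ang+pi",wr(np.arctan2(d[1],d[0])+np.pi),np.hypot(*d))
a=c["image"][170:310,180:360].repeat(2,0).repeat(2,1); bb=cv2.resize(c2["image"][190:380,290:490],(295,280)); save("s2.png",np.hstack([a,bb]))
E
```

```text
19.3167 [ 0.62126987 -0.19681261  0.22523046] [ 1.09538398e-03 -3.14148934e+00 -2.05345743e-04] pred 2.7203524183896697 2.76969255950657 scene [(2.663, 41, 0.115), (2.745, 189, 0.072)] top [(2.732, 75, 0.119), (2.705, 91, 0.086)]
tcp ang+pi 2.739509374979809 0.0991796761090431
```

View pics/s2.png

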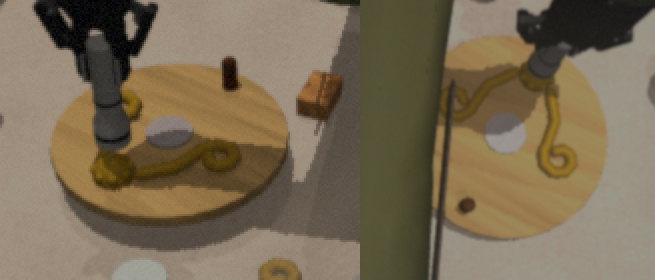

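Final check at 19.3 s: the lens at (112,135) is over the rosette at (113,170). The phase error is about 0.04 rad (4 mm) and the disc is still turning at about 0.98 rad/s. So it followed for over 6 s on end; now I take the lamp back to the dock.

Emit:
servo_tool(
  increments=[
    [0,0,0,0,0.01,-0.05,0.2],
    [0,0,0,0.01,0.06,-0.1,0.2],
    [0,0,0,0.04,0.14,-0.1,0.2],
    [0,0,0,0.07,0.25,-0.1,0.2],
    [0,0,0,0.1,0.37,-0.1,0.2],
    [0,0,0,0.13,0.5,-0.1,0.2],
    [0,0,0,0.17,0.63,-0.1,0.2],
    [0,0,0,0.2,0.75,-0.1,0.2],
  ],
)

```text
clock: 20.08
eef_pos: [0.5699, -0.0086, 0.2524]
tcp_rot: [-0.0, 3.139, 0.001]
force: [0.8, 1.2, -1.1]
gripper_width: 0.361
grasp_force: 40.3
```

Emit:
servo_tool(
  increments=[
    [0,0,0,0.03,0.12,0,0.2],
    [0,0,0,0.06,0.24,0,0.2],
    [0,0,0,0.09,0.36,0,0.2],
    [0,0,0,0.12,0.48,0,0.2],
    [0,0,0,0.14,0.59,0,0.2],
    [0,0,0,0.155,0.68,0,0.2],
    [0,0,0,0.16,0.74,0,0.2],
    [0,0,0,0.16,0.758,0,0.2],
  ],
)

```text
clock: 20.75
eef_pos: [0.5302, 0.1813, 0.2516]
tcp_rot: [-0.004, 3.14, 0.002]
force: [0.4, -0.7, -3.1]
gripper_width: 0.365
grasp_force: 40.3
```

Emit:
servo_tool(
  increments=[
    [0,0,0,0,0,0,0.2],
    [0,0,0,0,0,0,0.2],
    [0,0,0,0,0,0,0.2],
    [0,0,0,0,0,0,0.2],
    [0,0,0,0,0,0,0.2],
    [0,0,0,0,0,0,0.2],
  ],
)

```text
clock: 21.25
eef_pos: [0.5308, 0.1787, 0.2504]
tcp_rot: [0.001, 3.142, 0.0]
force: [-0.5, 0.2, -2.3]
gripper_width: 0.365
grasp_force: 40.3
```

```bash
python3 - <<'E'
from h import *
s,p,r=pose(); c=camera("top"); P=cloud(c); print(s["clock"],p,r.as_rotvec(),inc([.531,.1778,.116],p,RT,None))
near=np.hypot(P[...,0]-.532,P[...,1]-.178)<.04; m=near&(P[...,2]>.028)&(P[...,2]<.04); print(m.sum(),P[m].min(0),P[m].max(0))
E
```

```text
21.25 [0.53077139 0.17868476 0.25039042] [5.58935801e-04 3.14156195e+00 6.90416387e-05] [0.0, 0.0, 0.0, -0.001, -0.004, 0.538]
117 [0.50211581 0.1495946  0.02842334] [0.56145143 0.20522362 0.03811577]
```

Emit:
servo_tool(
  increments=[
    [0,0,0,-0.001,-0.003,0.08,0.2],
    [0,0,0,-0.001,-0.003,0.18,0.2],
    [0,0,0,-0.001,-0.003,0.28,0.2],
    [0,0,0,-0.001,-0.003,0.37,0.2],
    [0,0,0,-0.001,-0.003,0.43,0.2],
    [0,0,0,-0.001,-0.003,0.47,0.2],
    [0,0,0,-0.001,-0.003,0.5,0.2],
    [0,0,0,-0.001,-0.003,0.515,0.2],
  ],
)

```text
clock: 21.97
eef_pos: [0.5308, 0.1784, 0.121]
tcp_rot: [0.001, -3.141, 0.0]
force: [0.6, 1.3, -2.2]
gripper_width: 0.367
grasp_force: 40.3
```

Emit:
servo_tool(
  increments=[
    [0,0,0,0,0,0.006,0.2],
    [0,0,0,0,0,0.012,0.2],
    [0,0,0,0,0,0.015,0.2],
    [0,0,0,0,0,0.017,0.2],
    [0,0,0,0,0,0.017,0.2],
    [0,0,0,0,0,0.017,0.2],
  ],
)

```text
clock: 22.47
eef_pos: [0.531, 0.1787, 0.1177]
tcp_rot: [-0.001, 3.141, 0.001]
force: [-0.4, 0.7, -2.2]
gripper_width: 0.363
grasp_force: 40.3
```

```bash
python3 - <<'E'
from h import *
s,p,r=pose(); print(s["clock"],p,r.as_rotvec(),s["force"],s["torque"],s["grasp_force"])
E
```

```text
22.4667 [0.53099703 0.17866482 0.11770871] [-9.77756872e-04  3.14114284e+00  6.16995519e-04] [-0.4023822   0.71286668 -2.18509302] [ 0.00908868 -0.00142837  0.05343192] 40.300444811582565
```

Emit:
servo_tool(
  increments=[
    [0,0,0,0,0,0.003,0.2],
    [0,0,0,0,0,0.005,0.2],
    [0,0,0,0,0,0.005,0.2],
  ],
)

```text
clock: 22.72
eef_pos: [0.5313, 0.1786, 0.1172]
tcp_rot: [-0.001, 3.14, 0.001]
force: [-1.5, -0.2, 4.5]
gripper_width: 0.363
grasp_force: 40.9
```

```bash
python3 - <<'E'
from h import *
s,p,r=pose(); print(s["clock"],p,s["force"],s["grasp_force"])
E
```

```text
22.7167 [0.5312678  0.17864756 0.11724548] [-1.50581586 -0.21207167  4.54040079] 40.85087791085243
```

Contact with the dock plate (wrist force went from -2 to +4.5 N), so I release and retreat upward.

Emit:
servo_tool(
  increments=[
    [0,0,0,0,0,0,0.45],
    [0,0,0,0,0,0,0.6],
    [0,0,0,0,0,0,1],
    [0,0,0,0,0,0,1],
    [0,0,0,0,0,0,1],
    [0,0,0,0,0,0,1],
  ],
)

```text
clock: 23.22
eef_pos: [0.5308, 0.1786, 0.1159]
tcp_rot: [0.001, -3.141, 0.0]
force: [0.1, 0.3, 0.5]
gripper_width: 1.004
grasp_force: 0.0
```

Emit:
servo_tool(
  increments=[
    [0,0,0,0,0,-0.04,1],
    [0,0,0,0,0,-0.12,1],
    [0,0,0,0,0,-0.22,1],
    [0,0,0,0,0,-0.34,1],
    [0,0,0,0,0,-0.46,1],
    [0,0,0,0,0,-0.56,1],
    [0,0,0,0,0,-0.6,1],
    [0,0,0,0,0,-0.6,1],
  ],
)

```text
clock: 23.88
eef_pos: [0.5318, 0.1788, 0.2703]
tcp_rot: [-0.001, 3.136, 0.005]
force: [0.3, -0.1, -0.3]
gripper_width: 0.999
grasp_force: 0.0
```

```bash
python3 - <<'E'
from h import *
s,p,r=pose(); c=camera("scene"); print(s["clock"],p,s["gripper_width"],s["force"],angle(c))
save("end.png",c["image"]); P=cloud(c)
near=np.hypot(P[...,0]-.535,P[...,1]-.178)<.05; m=near&(P[...,2]>.149)&(P[...,2]<.158); print(m.sum(),P[m].mean(0))
E
```

```text
23.8833 [0.53177667 0.17875248 0.27030583] 0.9989831345269412 [ 0.27302282 -0.13596161 -0.34977289] [(0.281, 54, 0.125), (0.299, 124, 0.089)]
99 [0.53359831 0.17874685 0.15240506]
```

View pics/end.png

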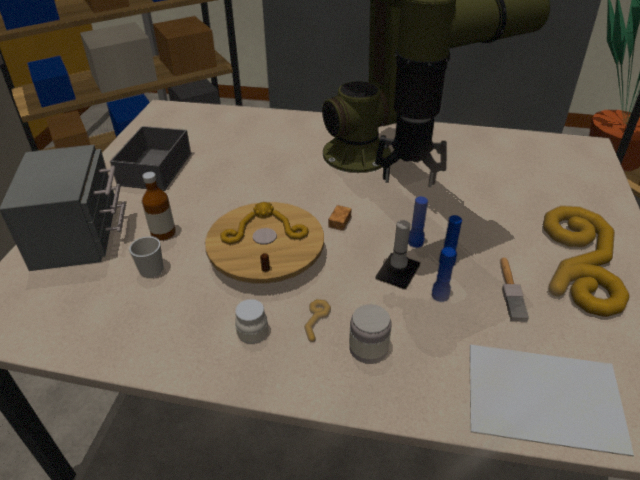

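The lamp stands upright in its dock at (401,245), its top 0.152 above the table as at the start. The gripper is clear above it and the other things are where they were, so I hand in.

```bash
python3 -c "
from bench import order
print(order.close_job())"
```

```text
the job is handed in; nothing more can be done
None
```

I handed the job in at 23.9 s; the verdict wasn't shown. The turntable coasted at about 2.4 rad/s after the push, the lens followed the rosette for about 6 s at about 3 cm (by measurement and the fitted coast, within about 5 mm sideways) while it still turned at about 1 rad/s or more, and the lamp is back upright in its dock, released, with nothing else moved.

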